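# Hang the L-shaped direction sign level on the stand's hook

## Task

Take the L-shaped direction sign out of the wooden rack and hang it on the prong hook of the grey stand, by whichever one of its five holes lets it hang level with its arrow pointing the way it does now. Slide it gently all the way back against the hook's collar with the printed side facing outward, never forcing it, and leave it hanging freely and still; the boards in the rack and the other things on the table stay where they are.

Things in the scene. Friction and masses are not known exactly. Their poses are not given: they have to be found in the camera images.
- stand: Fixed stand: base plate 150x150x12 mm (its middle at x = 20 mm), grey slotted upright 22x32 mm and 225 mm high, a dark clamp with red thumbscrew (44 mm wide, 34 mm high, out to x = 21 mm) and one straight level prong hook. Origin: on the upright's axis at table height; z up; x is the way the prong points, away from the upright.
- prong_nominal (a point): Where the prong's outer end would be by the drawing: x = 115 mm, 205 mm up in the stand's frame (same axes). The clamp was set by hand: the real prong is parallel to this x but lies anywhere up to 7 mm higher or lower and up to 5 mm to either side of this point. It is firm and does not give; find it by touching gently or by eye.
- prong_collar (a point): Middle of the collar's front face by the drawing, at x = 50 mm in the stand's frame, off by the same unknown amount as prong_nominal. Collar 18 mm in diameter, 6 mm thick, stops the sign. Prong: steel rod 7 mm in diameter from the collar to a ball 9 mm in diameter (centre x = 110.5 mm) at the end.
- panel: The same L-shaped sign, origin under the middle of its foot. Foot: y -100 to +100 mm, height 0 to 80 mm; tall leg: y -100 to +32 mm, height 80 to 190 mm. The bare board (without the arrow) weighs 0.28 kg within 5 percent, with its centre of mass at y = -16 mm, 85 mm above the lower edge.
- panel_mid (a point): Middle of the off-white L-shaped sign: half-way through its 8 mm, 95 mm above its lower edge, mid-width of the 200 mm foot. x points out of the printed side, y along the sign, z up. Five through holes 13 mm in diameter in the aluminium band, 43 mm above this point, at y = -54, -36, -18, 0, +18 mm. From 56 to 95 mm above this point the leg is plain: grip there, across the thickness.
- arrow (a joint): The reversible brass arrow's turn (rad): 0 straight up, about +1.57 lying over to the sign's +y, -1.57 to its -y. It lies, by its weight, on one of these two stops and stays so when the sign is carried upright. Its pivot is 52 mm above the lower edge at mid-foot (y = 0); 96 mm long, 20 mm thick over all, 0.214 kg, its centre of mass 62 mm from the pivot.
- rack: Fixed wooden sign rack 136x200 mm, 40 mm high, with three open-ended grooves along its y at x = -42, 0 and +42 mm, 10 mm wide, 28 mm deep (floor 12 mm above the table). Origin: centre of the underside. The sign and the two low boards stand in the grooves in any order, their axes those of the rack.
- board_b: Blue board 150 mm wide, 52 mm high, 8 mm thick, in another groove; leave it there. Origin: middle of the lower edge.
- board_c: Brown board of the same size in the remaining groove; leave it there. Origin: middle of the lower edge.
- loupe: Black loupe, 48 mm in diameter, 42 mm high; bystander. Origin: underside.
- film_can: Flat round aluminium film can, 128 mm in diameter, 27 mm high; bystander. Origin: underside.
- pencil_pot: Blue pot with pencils, 72 mm in diameter, 165 mm high with the pencils; bystander. Origin: underside.
- document_box: Grey lidded box 114 x 154 x 52 mm; bystander. Origin: underside.
- spirit_level: Yellow spirit level 160 x 18 x 36 mm, lying along its x; bystander. Origin: underside.
- dust_brush: Small dusting brush lying on the table; bystander. Origin: on the table under it.
Mind the look-alikes: they are no part of the job. Leave any turquoise look-alike of the stand alone.

How it is judged:
On the way:
1. the sign is lifted clear of the rack (height (world z) of panel_mid above 0.14 m and contact force between panel and rack below 0.05 N and contact force between the fingers and panel above 1 N), for 0.2 s.
At the end, for the whole second after the job is handed in: The sign hangs on the prong by a hole, printed side outward, its mid-plane 44 to 63 mm from the upright's axis (54 mm is fully home), its upright axis within 4 degrees (0.07 rad) of vertical, released, at rest, touching neither rack nor fingers (x of panel_mid in the frame of stand between 0.044 and 0.063 m and z of panel_mid in the frame of stand between 0.143 and 0.175 m and x of stand in the frame of panel_mid below 0 m and angle between panel_mid's own z axis and vertical below 0.07 rad and contact force between panel and stand above 2.5 N and contact force between panel and rack below 0.1 N and contact force between the fingers and panel below 0.1 N and linear speed of panel below 0.03 m/s and angular speed of panel below 0.2 rad/s).
It fails at once if the sign is forced against the hook or stand (more than 25 N) (contact force between panel and stand above 25 N).
It fails at once if the robot pushes the stand with more than 25 N (contact force between any of the fingers, the arm and stand above 25 N).
It fails at once if the sign is dropped or falls over (height (world z) of panel_mid below 0.085 m or angle between panel_mid's own z axis and vertical above 0.6 rad).
It fails at once if the arrow is turned off its stop (height (world z) of panel_mid above 0.14 m and value of joint arrow between -1.2 and 1.2 rad).
It fails at once if a bystander is moved by more than 20 mm (distance of any of board_b, board_c, loupe, film_can, pencil_pot, document_box, spirit_level, dust_brush from where it was at the start of the episode above 0.02 m).
It also fails if it takes over 72 s, if anything falls off the work surface, if the arm or the gripper's body presses on something with over 40 N, if the wrist force passes 120 N, or if a joint passes its speed limit or range.

## Robot

A 6-joint arm with a two-finger parallel gripper is mounted at the origin on the work surface. World frame = base frame: x ahead of the robot, y to its left, z up, the work surface at z = 0. Lengths are in m, angles in rad, forces in N, time in s.
With the tool pointing down it reaches from about 0.35 to 0.85 m from the base axis. Payload 8.1 kg.
Tool frame: the origin (TCP) lies on the mounting face of the last link; the fingertips stand 186 mm ahead of it and the grasp point (between the pads) lies 167 mm ahead of it; z points along the fingers, y is the line along which they close (so a half turn about z gives the same grasp; the last joint's range is limited). The gripper opens to 93 mm and grips with 3 to 60 N. Pads are 15 mm wide; open, the fingers measure 128 mm over their backs; the gripper's body (75 mm by 188 mm) begins 65 mm behind the grasp point.
Start: joints at [-1.3, 0.13, 1.488, -0, 1.523, -0.085], TCP at [0.209, -0.562, 0.405] pointing down, gripper open.
Joint ranges: [-2.96, 2.96], [-0.89, 2.26], [0.02, 2.5], [-1.34, 4.48], [0, 2.73], [-2.66, 2.66]. Speed limits (rad/s): [2.39, 2.39, 2.79, 3.14, 3.14, 3.14].

## Interface

Orientations are given as a rotation vector (axis times angle).
In Python, from plant import * gives the robot as it stands. The module is installed in compiled form; this text tells all that it offers.
- The arm moves only by the tool arm_command, never from a script. Its argument "increments" is a list of rows, each a list of 6 numbers: the shift along the tool's x, y, z in units of 0.2 m (1.0 is 0.2 m), then the turn, a rotation vector about the tool's x, y, z in units of pi rad (1.0 is pi rad). A call has exactly 5 rows; each row is the pose to reach, as a shift and turn from the pose commanded when the call began, along the tool's axes at that moment, turning the shorter way round; what a row does not reach only later rows make up. A row lasts 1/8 s, in which the tool goes at most 62.5 mm and 10.7 degrees, less where a joint would pass 70% of its speed; a pose out of reach is approached as far as the arm can. A call with a number of a shift or a turn outside -1 to 1 is refused whole. A call with a gripper value outside its range is refused whole. "fingers" is the closure, from -1 (fully open) to 1 (shut), set as the call begins (left out, the last holds). The fingers move at their own pace and stop on an object; "force" is the grip in N (left out, the last holds). Time passes only in rows, so rows that repeat a pose let the fingers close, or fill a call up. It gives the time, the measured TCP pose, the force, the opening and the grip force at its end, in the units of the state.
- read_state(): the state, without advancing time (a new reading comes with each control period).
- read_camera(name): name is "scene" or "top" or "wrist"; returns a dict with "image" (384x512x3 uint8, red, green, blue), "fx", "fy", "cx", "cy" (pixels), "T" (4x4, takes a point from camera to world coordinates). Camera axes: x right, y down, z forward; pixel columns grow to the right and rows downward; lengths in m; the calibration is good to about 2 mm. A picture is of the moment at which its call begins. There is no depth.
- close_job(): hands the job in; it is judged then, once.
The state is a dict: "t": time; "q": joint angles; "dq": joint speeds; "joint_torque": joint torques, N m; "tool_pos": TCP position; "orientation": TCP orientation; "force": force on the tool from outside, world axes, zero at the start; "wrist_torque": the same for the moment, N m; "opening": finger opening in m; "gripper_force": force on a finger pad.
Only numpy, scipy, OpenCV 4.12 (cv2) and the standard library are available. Lean on these libraries where they do the work, as an engineer would, in place of code of your own. Each camera call takes 0.05 s, during which the arm holds its last target. There are 200 camera calls.

## Working session

There is one attempt and no reset: what is moved stays moved. The work goes in short steps, Python scripts to look and compute and a tool call to move; the robot and the scene stay as the last step left them, time stands still between calls to the robot, and variables do not carry over. Pictures are saved under pics/ and viewed, at most 10 in all, crops included, and the job is handed in when it is done.

Besides the shell and the picture viewer there is one more tool, called after "Call:" by a JSON object that holds its "method" and its "body". arm_command: Moves the arm, as the interface text tells. Shifts and turns lie within -1 to 1; 1 stands for 0.2 m of shift or pi rad of turn. Its arguments: {"type":"object","properties":{"increments":{"type":"array","items":{"type":"array","items":{"type":"number","minimum":-1,"maximum":1}}},"fingers":{"type":"number"},"force":{"type":"number"}},"required":["increments"]}

```bash
mkdir -p pics; cat > h.py <<'E'
import numpy as np, cv2
from plant import *
from scipy.spatial.transform import Rotation as R
def ray(c,u,v):
    d=c["T"][:3,:3]@np.array([(u-c["cx"])/c["fx"],(v-c["cy"])/c["fy"],1]); return c["T"][:3,3],d/np.linalg.norm(d)
def onz(c,u,v,z):
    o,d=ray(c,u,v); return o+d*(z-o[2])/d[2]
def proj(c,p):
    q=np.linalg.inv(c["T"])@np.append(p,1); return np.array([c["fx"]*q[0]/q[2]+c["cx"],c["fy"]*q[1]/q[2]+c["cy"]])
def tri(c1,p1,c2,p2):
    o1,d1=ray(c1,*p1);o2,d2=ray(c2,*p2)
    s=np.linalg.lstsq(np.c_[d1,-d2],o2-o1,rcond=None)[0]
    a,b=o1+s[0]*d1,o2+s[1]*d2; return (a+b)/2,np.linalg.norm(a-b)
def cam(n):
    c=read_camera(n); np.save(f"{n}.npy",c,allow_pickle=True); return c
def old(n): return np.load(f"{n}.npy",allow_pickle=True).item()
def save(im,name,s=1):
    cv2.imwrite(f"pics/{name}.png",cv2.resize(im[:,:,::-1],None,fx=s,fy=s,interpolation=cv2.INTER_CUBIC))
E
python3 - <<'E'
from h import *
a=cam("scene");b=cam("top")
save(a["image"],"scene0",1.5);save(b["image"],"top0",1.5)
for c in(a,b):print(c["T"].round(3),c["fx"])
s=read_state();print(s["t"],s["tool_pos"],s["orientation"],s["force"])
E
```

```text
[[-0.734  0.542 -0.409  1.026]
 [ 0.678  0.601 -0.423  0.375]
 [ 0.016 -0.588 -0.809  1.132]
 [ 0.     0.     0.     1.   ]] 384.31766362899305
[[-0.005 -0.988  0.152  0.322]
 [-1.     0.007  0.014 -0.138]
 [-0.015 -0.152 -0.988  1.475]
 [ 0.     0.     0.     1.   ]] 479.8505394217807
0.1 [ 0.20894877 -0.56221393  0.40378175] [-3.09034664e+00 -5.55611253e-01  2.43148702e-04] [-0.15181428  0.19571434  0.39636685]
```

View pics/scene0.png

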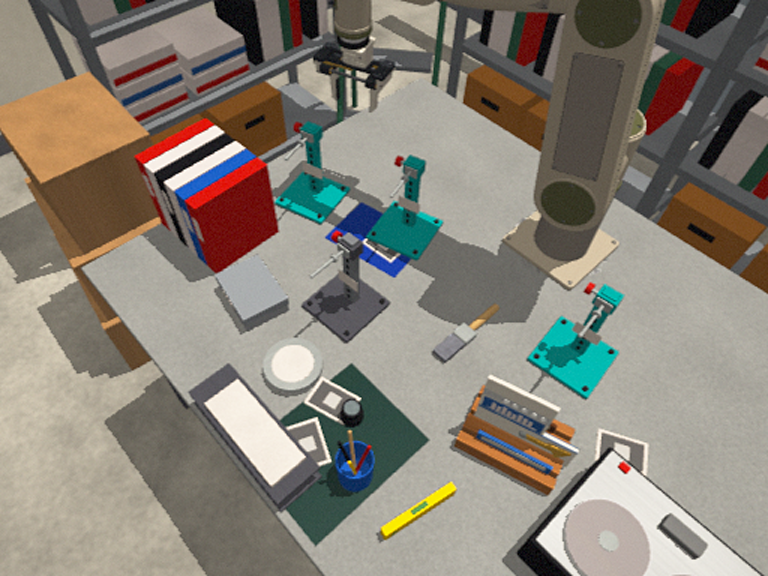

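View pics/top0.png

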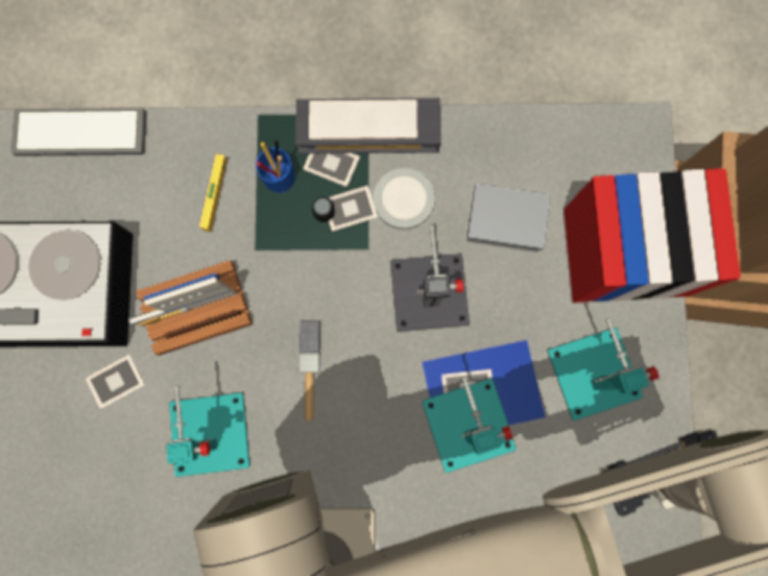

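The scene view shows the sign in the rack at about (510,410), with its printed side toward the camera. The grey stand is at (347,290) and its prong tip at (313,273).

Things that could be mistaken for the target stand (scene view):
- turquoise stands at (312,180), (408,215) and (585,345), which I will leave alone
- the grey stand at (347,300), which is the target

The only L-shaped sign is the off-white one. The blue and brown boards are in front of it. I'll check close up.

```bash
python3 - <<'E'
from h import *
a=old("scene")["image"];b=old("top")["image"]
def crop(im,x,y,w,h,W,H):return cv2.resize(im[y:y+h,x:x+w],(W,H),interpolation=cv2.INTER_CUBIC)
A=crop(a,295,240,100,100,400,300);A=cv2.resize(a[240:330,295:395],(400,360))
B=cv2.resize(b[170:240,80:180],(400,280))
C=cv2.resize(a[150:235,195:265],(280,340))
D=cv2.resize(b[140:230,250:320],(280,360))
o=np.zeros((600,800,3),np.uint8)
o[:360,:400]=A;o[:280,400:]=B;
o[285:285+0]=0
# stand crops small
C=cv2.resize(a[150:230,200:260],(240,320));D=cv2.resize(b[145:225,255:315],(225,300))
o[280:600,400:640]=C; o[362:600,0:178]=cv2.resize(D,(178,238)); 
save(o,"crop0")
E
```

```text
(no output)
```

View pics/crop0.png

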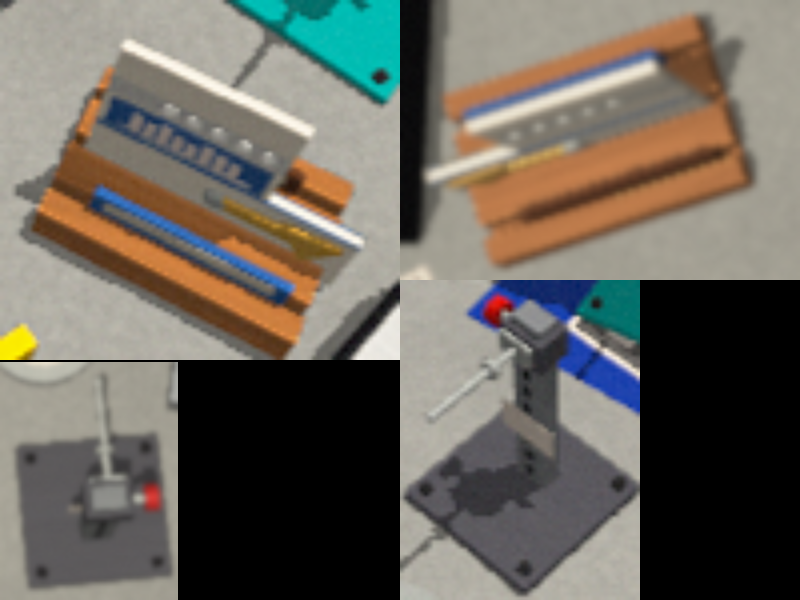

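The crop settles the target. The sign's printed side faces the scene camera, roughly +x world. The arrow points along the sign's +y. The combined centre of mass is at y = (-4.48+13.27)/0.494 = +17.8 mm, so the right hole is y = +18, the rightmost one at scene pixel (363,279). The grey stand's prong also points about +x. Next I'll measure both.

```bash
python3 - <<'E'
from h import *
a=old("scene");b=old("top")
# stand base plate in top
im=b["image"].astype(int)
m=((im.max(2)<110)&(im.max(2)-im.min(2)<22)).astype(np.uint8)
m[:150]=0;m[235:]=0;m[:,:250]=0;m[:,320:]=0
m=cv2.morphologyEx(m,cv2.MORPH_OPEN,np.ones((3,3)))
cs,_=cv2.findContours(m,cv2.RETR_EXTERNAL,cv2.CHAIN_APPROX_NONE);c=max(cs,key=cv2.contourArea)
r=cv2.minAreaRect(c);box=cv2.boxPoints(r);print(r)
P=np.array([onz(b,*p,.012) for p in box]);print(P.round(4),[np.linalg.norm(P[i]-P[i-1]).round(3) for i in range(4)],P.mean(0).round(4))
# sign in the scene: top-edge front corners (crop/4+off)
for n,u,v in(("L",122,44),("R",312,133)):
    print(n,onz(a,295+u/4-.4,240+v/4-.4,.202).round(4))
# top view top-edge ends (centre of white strip)
for n,u,v in(("L",472,124),("R",657,67)):
    print(n,onz(b,80+(u-400)/4-.4,170+v/4-.4,.202).round(4))
# holes scene
for u,v in((170,108),(195,120),(220,132),(244,145),(270,158)): print("hole",onz(a,295+u/4-.4,240+v/4-.4,.150).round(4))
# prong tip: scene crop C x4 off (200,150) ; top crop D scale 2.967 off (255,145)
t,e=tri(a,(200+(431-400)/4-.4,150+(417-280)/4-.4),b,(255+101/2.967-.4,145+(378-362)/2.975-.4));print("tip",t.round(4),e)
t,e=tri(a,(200+(490-400)/4-.4,150+(370-280)/4-.4),b,(255+108/2.967-.4,145+(470-362)/2.975-.4));print("collar",t.round(4),e)
E
```

```text
((286.19671630859375, 194.6639404296875), (47.712337493896484, 48.07448196411133), 84.80557250976562)
[[ 0.6032 -0.143   0.012 ]
 [ 0.6158 -0.2916  0.012 ]
 [ 0.4678 -0.3014  0.012 ]
 [ 0.4554 -0.1551  0.012 ]] [np.float64(0.148), np.float64(0.149), np.float64(0.148), np.float64(0.147)] [ 0.5356 -0.2228  0.012 ]
L [0.5378 0.1711 0.202 ]
R [0.4951 0.297  0.202 ]
L [0.4948 0.295  0.202 ]
R [0.5327 0.1714 0.202 ]
hole [0.5235 0.2146 0.15  ]
hole [0.5177 0.232  0.15  ]
hole [0.5119 0.2493 0.15  ]
hole [0.5073 0.2665 0.15  ]
hole [0.5017 0.2843 0.15  ]
tip [ 0.63   -0.2199  0.1989] 0.0018909729167274996
collar [ 0.553  -0.2317  0.1785] 0.012631830524080465
```

```bash
cat >> h.py <<'E'
def plan(pos,yawx,tilt=None):
    "increment (units) from current measured/commanded pose to TCP pos, tool down with tool x at yaw (deg)"
    s=read_state();R0=R.from_rotvec(s["orientation"])
    t=np.radians(yawx);x=np.array([np.cos(t),np.sin(t),0]);z=np.array([0,0,-1.])
    R1=R.from_matrix(np.c_[x,np.cross(z,x),z])
    if tilt is not None: R1=R1*R.from_rotvec(np.radians(tilt))
    d=R0.inv().apply(np.array(pos)-s["tool_pos"])/.2; w=(R0.inv()*R1).as_rotvec()/np.pi
    print("shift",d.round(4),"turn",w.round(4),"deg",np.degrees(np.linalg.norm(w)*np.pi).round(1))
E
python3 - <<'E'
from h import *
w=cam("wrist");s=read_state()
T=np.eye(4);T[:3,:3]=R.from_rotvec(s["orientation"]).as_matrix();T[:3,3]=s["tool_pos"]
print((np.linalg.inv(T)@w["T"]).round(4),w["fx"])
plan([.55,-.22,.46],95)
plan([.5,-.22,.46],95)
E
```

```text
[[-1.000e-03 -9.716e-01 -2.368e-01  6.380e-02]
 [ 1.000e+00 -1.000e-03  1.000e-04  1.000e-03]
 [-3.000e-04 -2.368e-01  9.716e-01  2.000e-02]
 [ 0.000e+00  0.000e+00  0.000e+00  1.000e+00]] 269.9941754256059
shift [ 2.1945 -1.0105 -0.2787] turn [-4.000e-04 -3.000e-04 -4.145e-01] deg 74.6
shift [ 1.9601 -1.0976 -0.2786] turn [-4.000e-04 -3.000e-04 -4.145e-01] deg 74.6
```

Call:
{"method": "arm_command", "body": {"increments": [[0,0,-0.3,0,0,0],[0.25,-0.12,-0.35,0,0,-0.05],[0.5,-0.25,-0.35,0,0,-0.1],[0.75,-0.37,-0.35,0,0,-0.15],[1,-0.5,-0.35,0,0,-0.2]], "fingers": -1, "force": 20}}

```text
t: 0.78
tool_pos: [0.3626, -0.3976, 0.4745]
orientation: [-2.765, -1.491, -0.0]
force: [0.5, -0.0, 0.1]
opening: 0.0931
gripper_force: 0.0
```

```bash
python3 -c "
from h import *
plan([.59,-.30,.46],94.5)"
```

```text
shift [1.0326 0.6819 0.0725] turn [-0.000e+00 -1.000e-04 -2.102e-01] deg 37.8
```

Call:
{"method": "arm_command", "body": {"increments": [[0.25,0.17,0.02,0,0,-0.05],[0.5,0.34,0.04,0,0,-0.1],[0.75,0.51,0.06,0,0,-0.15],[1,0.68,0.07,0,0,-0.21],[1,0.68,0.07,0,0,-0.21]]}}

```text
t: 1.4
tool_pos: [0.5887, -0.3052, 0.4577]
orientation: [-2.128, -2.306, -0.0]
force: [0.2, 0.5, 0.1]
opening: 0.0928
gripper_force: 0.0
```

```bash
python3 -c "
from h import *
c=cam('wrist');np.save('w1.npy',c,allow_pickle=True)
save(c['image'],'w1',1.4);print(proj(c,[.63,-.22,.2]),proj(c,[.565,-.224,.2]))
plan([.59,-.14,.46],94.5)"
```

```text
[315.72481765 107.59717744] [238.31923464 106.18524108]
shift [ 0.8289  0.0776 -0.0051] turn [-0.0008 -0.0005 -0.0009] deg 0.2
```

View pics/w1.png

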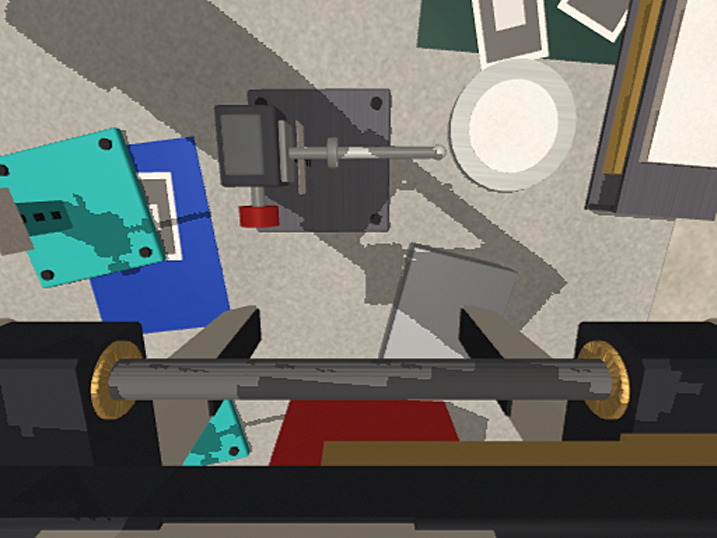

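The wrist view shows the grey stand with the prong level in the image: ball at (439,152), collar at (332,152). Now a second view from the other side.

Call:
{"method": "arm_command", "body": {"increments": [[0.28,0.03,0,0,0,0],[0.55,0.05,0,0,0,0],[0.83,0.08,0,0,0,0],[0.83,0.08,0,0,0,0],[0.83,0.08,0,0,0,0]]}}

```text
t: 2.08
tool_pos: [0.5888, -0.142, 0.4613]
orientation: [2.14, 2.299, -0.001]
force: [-0.7, -0.3, 0.2]
opening: 0.0929
gripper_force: 0.0
```

```bash
cat > meas.py <<'E'
from h import *
c=cam('wrist');np.save('w2.npy',c,allow_pickle=True);c1=np.load('w1.npy',allow_pickle=True).item()
p=proj(c,[.63,-.22,.2]);q=proj(c,[.565,-.224,.2]);print(p,q)
u,v=int(q[0])-30,int(p[1])-50
o=np.zeros((600,800,3),np.uint8)
A=cv2.resize(c1["image"][85:135,215:335],(720,300),interpolation=cv2.INTER_CUBIC)
B=cv2.resize(c["image"][max(v,0):max(v,0)+50+50][:75,u:u+120],(720,300),interpolation=cv2.INTER_CUBIC) if 0 else cv2.resize(c["image"][v+20:v+70,u:u+120],(720,300),interpolation=cv2.INTER_CUBIC)
o[:300,:720]=A;o[300:,:720]=B;print("off",u,v+20);save(o,"prong")
E
python3 meas.py
```

```text
[293.3731201  277.47038695] [227.97126953 276.97498639]
off 197 247
```

View pics/prong.png

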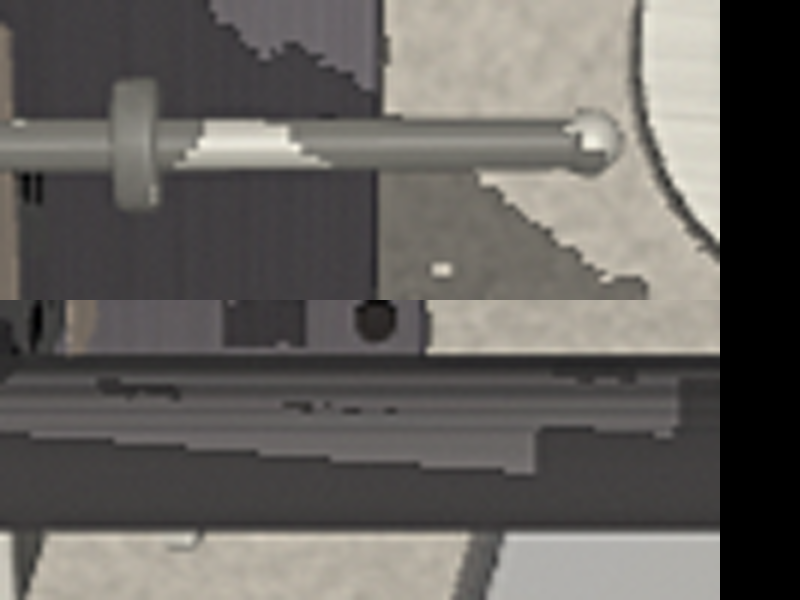

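The first view gives the ball at (312.9,108.2). In the second view the gripper body hides the prong, so I'll step part of the way back.

Call:
{"method": "arm_command", "body": {"increments": [[-0.28,0,0,0,0,0],[-0.33,0,0,0,0,0],[-0.33,0,0,0,0,0],[-0.33,0,0,0,0,0],[-0.33,0,0,0,0,0]]}}

```text
t: 2.75
tool_pos: [0.5943, -0.2061, 0.4608]
orientation: [-2.138, -2.302, -0.0]
force: [-0.1, -0.2, -0.5]
opening: 0.0926
gripper_force: 0.0
```

```bash
cat > meas.py <<'E'
from h import *
c=cam('wrist');np.save('w2.npy',c,allow_pickle=True);c1=np.load('w1.npy',allow_pickle=True).item()
def blob(c,n):
    q=proj(c,[.565,-.224,.2]);p=proj(c,[.63,-.22,.2])
    u,v=int(q[0])-25,int(p[1])-25
    im=c["image"][v:v+50,u:u+120]
    return cv2.resize(im,(720,300),interpolation=cv2.INTER_CUBIC),(u,v),p
A,oa,pa=blob(c1,1);B,ob,pb=blob(c,2);print(oa,pa,ob,pb)
o=np.zeros((600,720,3),np.uint8);o[:300]=A;o[300:]=B;save(o,"prong2")
E
python3 meas.py
```

```text
(213, 82) [315.72481765 107.59717744] (200, 191) [294.67078278 216.55891218]
```

View pics/prong2.png

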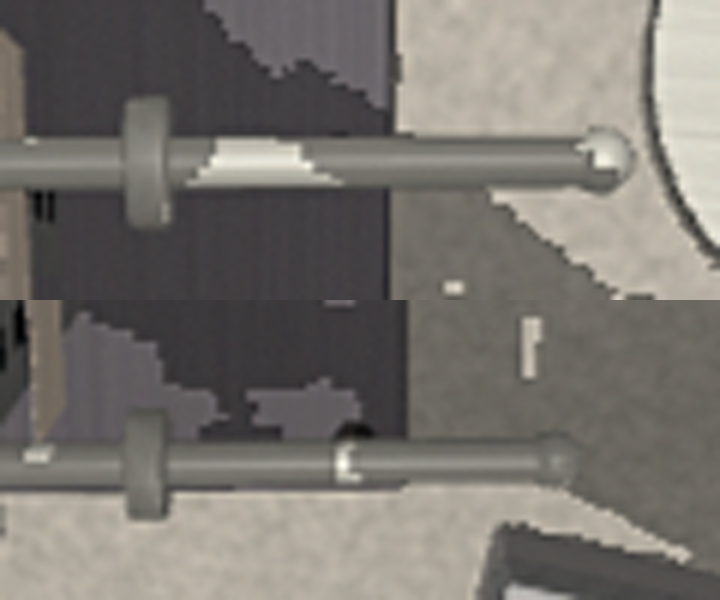

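```bash
python3 - <<'E'
from h import *
a=np.load('w1.npy',allow_pickle=True).item();b=np.load('w2.npy',allow_pickle=True).item();s=old("scene");t=old("top")
for n,p,q in(("ball",(312.8,108.3),(292.3,217.4)),("collar",(237.1,108.6),(224.1,218.1))):
    P,e=tri(a,p,b,q);print(n,P.round(4),round(e,4),"scene",proj(s,P),"top",proj(t,P))
print("scene seen ball",200+31/4-.4,150+137/4-.4)
# grasp: sign leg top mid (.513,.233), y=-34 ; want y=+14
th=np.radians(17.7);y=np.array([-np.sin(th),np.cos(th)]);g=np.array([.513,.233])+y*.048
print(g)
plan([*g,.46],107.7)
E
```

```text
ball [ 0.6277 -0.2208  0.2005] 0.0003 scene [207.42080071 182.86233623] top [288.77461084 150.92027783]
collar [ 0.5641 -0.2261  0.2007] 0.0 scene [222.24103993 170.95245804] top [291.12263314 173.85046349]
scene seen ball 207.35 183.85
[0.49840641 0.27872775]
shift [ 2.4527 -0.2992  0.0045] turn [ 0.0001 -0.     -0.0748] deg 13.5
```

The ball and collar fixes agree with the sizes given: 63.8 mm apart against 63.5, height 200.5 mm, prong yaw 4.8°. Now I'll go over the sign.

Call:
{"method": "arm_command", "body": {"increments": [[0.25,-0.03,0,0,0,0],[0.5,-0.06,0,0,0,0],[0.75,-0.09,0,0,0,-0.02],[1,-0.12,0,0,0,-0.04],[1,-0.12,0,0,0,-0.07]]}}

```text
t: 3.42
tool_pos: [0.555, -0.0052, 0.4613]
orientation: [1.863, 2.529, 0.002]
force: [-0.4, -1.0, -0.5]
opening: 0.093
gripper_force: 0.0
```

```bash
python3 -c "
from h import *
plan([.4984,.2787,.46],107.7)"
```

```text
shift [1.4397 0.1503 0.0075] turn [ 0.0003 -0.0002 -0.0026] deg 0.5
```

Call:
{"method": "arm_command", "body": {"increments": [[0.28,0.02,0,0,0,0],[0.56,0.05,0,0,0,0],[0.84,0.1,0,0,0,0],[1,0.15,0,0,0,0],[1,0.15,0,0,0,0]]}}

```text
t: 4.05
tool_pos: [0.5259, 0.1937, 0.4608]
orientation: [-1.868, -2.526, -0.001]
force: [-0.3, -0.9, -0.1]
opening: 0.0932
gripper_force: 0.0
```

```bash
python3 -c "
from h import *
c=cam('wrist');save(c['image'],'w3',1.5)
y=np.array([-.304,.953]);
for k in(-.1,.032):print(proj(c,[*(np.array([.513,.233])+y*(k+.034)),.202])*1.5)
plan([.4984,.2787,.352],107.7)"
```

```text
[387.11986839 338.87664147]
[384.4424219  111.43013746]
shift [ 0.4542 -0.0069  0.5436] turn [-0.      0.0001 -0.0041] deg 0.7
```

View pics/w3.png

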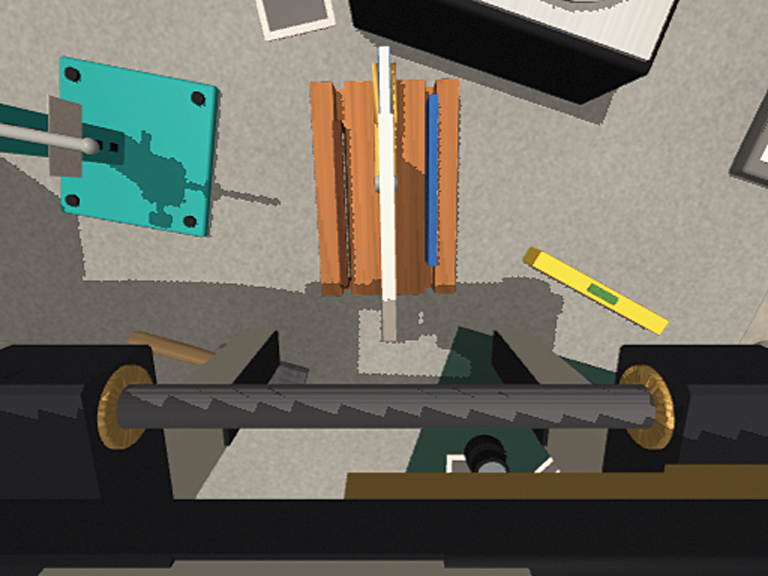

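The wrist view shows the sign's top edge running from about (390,340) to (386,110), against a prediction of (387,339) to (384,111), so it is within 1.5 mm. The arrow points up the image, which is the sign's +y. Lowering to grasp.

Call:
{"method": "arm_command", "body": {"increments": [[0.25,0,0,0,0,-0.003],[0.45,0,0.1,0,0,-0.003],[0.45,0,0.3,0,0,-0.003],[0.45,0,0.5,0,0,-0.003],[0.45,0,0.54,0,0,-0.003]]}}

```text
t: 4.72
tool_pos: [0.5, 0.2757, 0.3495]
orientation: [-1.861, -2.528, 0.008]
force: [-1.1, 0.8, -0.4]
opening: 0.093
gripper_force: 0.0
```

Call:
{"method": "arm_command", "body": {"increments": [[0,0,0,0,0,0],[0,0,0,0,0,0],[0,0,0,0,0,0],[0,0,0,0,0,0],[0,0,0,0,0,0]], "fingers": 1, "force": 25}}

```text
t: 5.35
tool_pos: [0.5008, 0.2772, 0.3531]
orientation: [1.861, 2.531, 0.001]
force: [-0.3, -0.6, 0.1]
opening: 0.0475
gripper_force: 0.0
```

Call:
{"method": "arm_command", "body": {"increments": [[0,0,0,0,0,0],[0,0,0,0,0,0],[0,0,0,0,0,0],[0,0,0,0,0,0],[0,0,0,0,0,0]]}}

```text
t: 5.98
tool_pos: [0.5007, 0.2772, 0.3527]
orientation: [-1.861, -2.531, 0.0]
force: [-0.7, -1.1, -0.7]
opening: 0.0077
gripper_force: 25.0
```

Call:
{"method": "arm_command", "body": {"increments": [[0,0,-0.05,0,0,0],[0,0,-0.15,0,0,0],[0,0,-0.35,0,0,0],[0,0,-0.6,0,0,0],[0,0,-0.87,0,0,0]]}}

```text
t: 6.6
tool_pos: [0.5002, 0.2769, 0.5291]
orientation: [-1.861, -2.53, 0.001]
force: [0.5, 0.4, -4.2]
opening: 0.0076
gripper_force: 25.0
```

```bash
python3 -c "
from h import *
plan([.70,.0,.526],94.8);plan([.70,-.22,.526],94.8);c=cam('scene');print(read_state()['force'],read_state()['wrist_torque'])
t=old('top');print(onz(t,275/1.5,172/1.5,.1),onz(t,322/1.5,209/1.5,.04))"
```

```text
shift [-1.6192  0.5419  0.0151] turn [-0.0003  0.0001  0.0695] deg 12.5
shift [-2.6693  0.2144  0.0154] turn [-0.0003  0.0001  0.0695] deg 12.5
[-0.32968511  1.02217588  3.95715488] [ 0.37757951 -0.12913214 -0.06380823]
[0.76513051 0.08452725 0.1       ] [ 0.70471281 -0.00382182  0.04      ]
```

Call:
{"method": "arm_command", "body": {"increments": [[-0.08,0.02,0,0,0,0.005],[-0.22,0.07,0,0,0,0.015],[-0.4,0.12,0,0,0,0.03],[-0.6,0.2,0,0,0,0.045],[-0.8,0.28,0,0,0,0.06]]}}

```text
t: 7.28
tool_pos: [0.6025, 0.1391, 0.5243]
orientation: [-2.093, -2.34, 0.005]
force: [0.1, 1.0, -4.1]
opening: 0.008
gripper_force: 25.0
```

Call:
{"method": "arm_command", "body": {"increments": [[-0.2,0.05,0,0,0,0],[-0.4,0.1,0,0,0,0],[-0.6,0.15,0,0,0,0],[-0.8,0.2,0,0,0,0],[-0.97,0.25,0,0,0,0]]}}

```text
t: 7.9
tool_pos: [0.6737, -0.0487, 0.524]
orientation: [-2.091, -2.34, 0.005]
force: [0.2, -0.4, -4.7]
opening: 0.0079
gripper_force: 25.0
```

```bash
python3 -c "
from h import *
plan([.70,-.22,.526],94.8)"
```

```text
shift [-0.866   0.0348 -0.0109] turn [-0.0014 -0.0002  0.009 ] deg 1.6
```

Call:
{"method": "arm_command", "body": {"increments": [[-0.2,0.01,0,0,0,0.003],[-0.4,0.02,0,0,0,0.006],[-0.6,0.03,0,0,0,0.009],[-0.78,0.03,0,0,0,0.009],[-0.89,0.03,0,0,0,0.009]]}}

```text
t: 8.52
tool_pos: [0.6993, -0.2254, 0.5234]
orientation: [-2.125, -2.308, 0.004]
force: [0.2, -0.3, -5.9]
opening: 0.008
gripper_force: 25.0
```

```bash
python3 -c "
from h import *
plan([.68,-.2225,.4032],94.8)"
```

```text
shift [ 0.0215 -0.092   0.6013] turn [-0.0015 -0.0005 -0.0003] deg 0.3
```

Call:
{"method": "arm_command", "body": {"increments": [[0.02,-0.02,0.1,0,0,0],[0.02,-0.06,0.28,0,0,0],[0.02,-0.09,0.45,-0.001,0,0],[0.02,-0.09,0.56,-0.001,0,0],[0.02,-0.09,0.6,-0.001,0,0]]}}

```text
t: 9.15
tool_pos: [0.6803, -0.2203, 0.402]
orientation: [-2.122, -2.31, 0.001]
force: [-0.0, 0.3, -4.8]
opening: 0.0081
gripper_force: 25.0
```

Call:
{"method": "arm_command", "body": {"increments": [[0,0,0,0,0,0],[0,0,0,0,0,0],[0,0,0,0,0,0],[0,0,0,0,0,0],[0,0,0,0,0,0]]}}

```text
t: 9.78
tool_pos: [0.6815, -0.2196, 0.4071]
orientation: [2.122, 2.313, 0.004]
force: [-0.0, -0.0, -4.3]
opening: 0.0076
gripper_force: 25.0
```

```bash
python3 - <<'E'
from h import *
s=read_state();print(s["tool_pos"],s["orientation"],s["force"],s["wrist_torque"])
c=cam("scene");w=cam("wrist")
p=proj(c,[.665,-.22,.2]).astype(int);print(p)
u,v=p[0]-40,p[1]-40
o=np.zeros((600,800,3),np.uint8)
o[:,:400]=0
A=cv2.resize(c["image"][v:v+100,u:u+80],(480,600),interpolation=cv2.INTER_CUBIC);o[:,:480]=A
q=proj(w,[.64,-.22,.2]).astype(int);print("off",u,v,q)
B=cv2.resize(w["image"],(320,240),interpolation=cv2.INTER_AREA);o[:240,480:]=B
save(o,"pre")
E
```

```text
[ 0.68153771 -0.2196312   0.40708914] [2.12248793 2.31269382 0.00381863] [-1.54040211e-02 -1.46188163e-03 -4.32940023e+00] [-0.04870722 -0.0351506  -0.0058441 ]
[197 189]
off 157 149 [200 214]
```

View pics/pre.png

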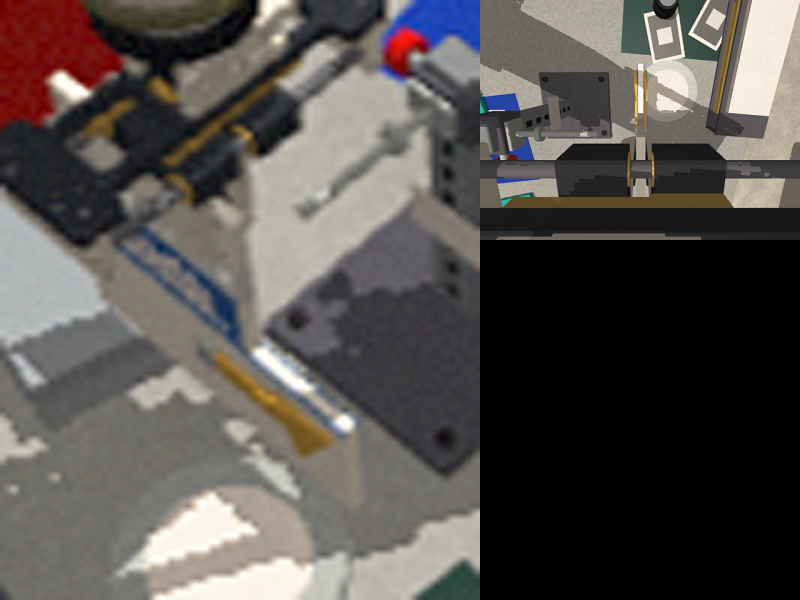

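```bash
python3 - <<'E'
from h import *
w=old("wrist");save(w["image"][155:255,150:280],"wcrop",6)
s=read_state()
print("ball pred",proj(w,[.6277,-.2208,.2005]))
T=np.eye(4);T[:3,:3]=R.from_rotvec(s["orientation"]).as_matrix();T[:3,3]=s["tool_pos"]
for k in(.0182,.0202,.0222):  # corner at sign y=32 -> tool x offset .0202 if grasp at 11.8
    for f in(-.004,.004): print(k,f,proj(w,(T@[k,f,.167-.0163,1])[:3]).round(1), end=" ")
E
```

```text
ball pred [183.07464393 214.40418301]
0.0182 -0.004 [251.1 220.4] 0.0182 0.004 [266.7 220.4] 0.0202 -0.004 [251.1 216.7] 0.0202 0.004 [266.8 216.7] 0.0222 -0.004 [251.  212.9] 0.0222 0.004 [266.8 212.9]
```

View pics/wcrop.png

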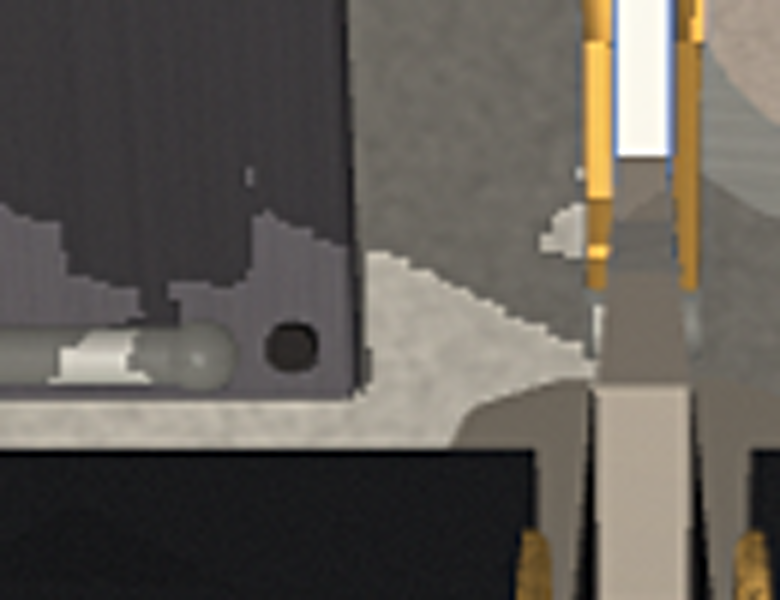

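The wrist crop shows the ball at (182.9,214.1), against a prediction of (183.1,214.4). The leg's corner is at row 218.8, so the +18 hole sits 5.1 mm along tool x. I need about -1.8 mm along tool x and 3.9 mm lower, then I'll approach in small steps.

Call:
{"method": "arm_command", "body": {"increments": [[-0.005,-0.03,0.01,0,0,0],[-0.009,-0.08,0.02,0,0,0],[-0.009,-0.13,0.02,0,0,0],[-0.009,-0.16,0.02,0,0,0],[-0.009,-0.17,0.02,0,0,0]]}}

```text
t: 10.5
tool_pos: [0.6473, -0.2245, 0.403]
orientation: [2.123, 2.312, 0.004]
force: [-0.4, 0.5, -4.1]
opening: 0.0075
gripper_force: 25.0
```

Call:
{"method": "arm_command", "body": {"increments": [[0,0,0,0,0,0],[0,0,0,0,0,0],[0,0,0,0,0,0],[0,0,0,0,0,0],[0,0,0,0,0,0]]}}

```text
t: 11.12
tool_pos: [0.6478, -0.2243, 0.4026]
orientation: [2.123, 2.313, 0.004]
force: [-0.6, 0.4, -4.9]
opening: 0.0079
gripper_force: 25.0
```

```bash
cat > st.py <<'E'
from h import *
s=read_state();p=s["tool_pos"];Rm=R.from_rotvec(s["orientation"]).as_matrix()
u=np.array([.0636,.0053])/np.hypot(.0636,.0053);n=np.array([-u[1],u[0]])
h=(p+Rm@[.0051,-.0006,.2027])
d=h[:2]-[.6277,-.2208]
print("hole vs prong: along",(d@u*1e3).round(1),"side",(d@n*1e3).round(1),"up",((h[2]-.2005)*1e3).round(1),"yaw",np.degrees(np.arctan2(Rm[1,1],Rm[0,1])).round(2),"tilt",(Rm[:2,2]*57.3).round(2),"f",s["force"].round(1),s["wrist_torque"].round(2),s["t"])
E
python3 st.py
```

```text
hole vs prong: along 19.8 side -0.1 up -0.6 yaw 4.91 tilt [0.17 0.02] f [-0.6  0.4 -4.9] [-0.01 -0.12  0.06] 11.125
```

Call:
{"method": "arm_command", "body": {"increments": [[0,-0.02,-0.003,0,0,0],[0,-0.04,-0.003,0,0,0],[0,-0.055,-0.003,0,0,0],[0,-0.06,-0.003,0,0,0],[0,-0.065,-0.003,0,0,0]]}}

```text
t: 11.75
tool_pos: [0.6347, -0.2255, 0.4033]
orientation: [2.123, 2.313, 0.004]
force: [-0.8, 0.6, -4.8]
opening: 0.0076
gripper_force: 25.0
```

```bash
python3 st.py
```

```text
hole vs prong: along 6.7 side -0.2 up 0.1 yaw 4.9 tilt [0.19 0.01] f [-0.8  0.6 -4.8] [-0.08 -0.09 -0.05] 11.75
```

Call:
{"method": "arm_command", "body": {"increments": [[0,-0.005,0,0,0,0],[0,-0.01,0,0,0,0],[0,-0.015,0,0,0,0],[0,-0.02,0,0,0,0],[0,-0.025,0,0,0,0]]}}

```text
t: 12.38
tool_pos: [0.6298, -0.2259, 0.4032]
orientation: [2.123, 2.313, 0.004]
force: [0.6, 0.8, -6.1]
opening: 0.0078
gripper_force: 25.0
```

```bash
python3 st.py
```

```text
hole vs prong: along 1.7 side -0.1 up -0.0 yaw 4.91 tilt [0.18 0.02] f [ 0.6  0.8 -6.1] [ 0.01 -0.08 -0.01] 12.375
```

Call:
{"method": "arm_command", "body": {"increments": [[0,-0.01,0,0,0,0],[0,-0.02,0,0,0,0],[0,-0.03,0,0,0,0],[0,-0.04,0,0,0,0],[0,-0.05,0,0,0,0]]}}

```text
t: 13.0
tool_pos: [0.6197, -0.2268, 0.4032]
orientation: [2.123, 2.313, 0.004]
force: [-1.0, -0.8, -4.3]
opening: 0.0081
gripper_force: 25.0
```

```bash
python3 st.py
```

```text
hole vs prong: along -8.4 side -0.2 up -0.0 yaw 4.9 tilt [0.18 0.02] f [-1.  -0.8 -4.3] [-0.07 -0.09 -0.02] 13.0
```

The ball has passed through the hole without contact. I'll slide back, stopping short of the collar.

Call:
{"method": "arm_command", "body": {"increments": [[0,-0.04,0,0,0,0],[0,-0.08,0,0,0,0],[0,-0.13,0,0,0,0],[0,-0.17,0,0,0,0],[0,-0.2,0,0,0,0]]}}

```text
t: 13.62
tool_pos: [0.5794, -0.2303, 0.4032]
orientation: [2.123, 2.313, 0.004]
force: [-0.2, -0.8, -4.1]
opening: 0.0077
gripper_force: 25.0
```

```bash
python3 st.py
```

```text
hole vs prong: along -48.9 side -0.4 up -0.0 yaw 4.89 tilt [0.19 0.01] f [-0.2 -0.8 -4.1] [-0.04 -0.09  0.01] 13.625
```

Call:
{"method": "arm_command", "body": {"increments": [[0,-0.008,0,0,0,0],[0,-0.015,0,0,0,0],[0,-0.022,0,0,0,0],[0,-0.028,0,0,0,0],[0,-0.032,0,0,0,0]]}}

```text
t: 14.25
tool_pos: [0.5737, -0.2307, 0.4029]
orientation: [2.123, 2.313, 0.004]
force: [-1.1, -0.6, -5.2]
opening: 0.0081
gripper_force: 25.0
```

Call:
{"method": "arm_command", "body": {"increments": [[0.001,0,0.003,0,0,0],[0.002,0,0.006,0,0,0],[0.002,0,0.009,0,0,0],[0.002,0,0.012,0,0,0],[0.002,0,0.013,0,0,0]]}}

```text
t: 14.88
tool_pos: [0.5736, -0.2303, 0.4003]
orientation: [2.123, 2.313, 0.004]
force: [-0.1, -0.2, -4.7]
opening: 0.0078
gripper_force: 25.0
```

```bash
python3 st.py
```

```text
hole vs prong: along -54.7 side 0.1 up -2.9 yaw 4.91 tilt [0.17 0.02] f [-0.1 -0.2 -4.7] [-0.01 -0.1  -0.02] 14.875
```

Call:
{"method": "arm_command", "body": {"increments": [[0,0,0.001,0,0,0],[0,0,0.002,0,0,0],[0,0,0.003,0,0,0],[0,0,0.004,0,0,0],[0,0,0.004,0,0,0]]}}

```text
t: 15.5
tool_pos: [0.5736, -0.2303, 0.3996]
orientation: [2.123, 2.313, 0.004]
force: [-1.0, -0.2, -4.6]
opening: 0.008
gripper_force: 25.0
```

```bash
python3 st.py
```

```text
hole vs prong: along -54.7 side 0.1 up -3.6 yaw 4.9 tilt [0.18 0.02] f [-1.  -0.2 -4.6] [-0.09 -0.11  0.01] 15.5
```

Call:
{"method": "arm_command", "body": {"increments": [[0,0,0.001,0,0,0],[0,0,0.002,0,0,0],[0,0,0.003,0,0,0],[0,0,0.004,0,0,0],[0,0,0.004,0,0,0]]}}

```text
t: 16.12
tool_pos: [0.5736, -0.2303, 0.399]
orientation: [2.123, 2.313, 0.004]
force: [-0.4, 0.6, -3.7]
opening: 0.0078
gripper_force: 25.0
```

```bash
python3 st.py
```

```text
hole vs prong: along -54.6 side 0.1 up -4.2 yaw 4.9 tilt [0.19 0.01] f [-0.4  0.6 -3.7] [0.01 0.01 0.02] 16.125
```

Call:
{"method": "arm_command", "body": {"increments": [[0,0,0.001,0,0,0],[0,0,0.002,0,0,0],[0,0,0.003,0,0,0],[0,0,0.003,0,0,0],[0,0,0.003,0,0,0]]}}

```text
t: 16.75
tool_pos: [0.5737, -0.2304, 0.3986]
orientation: [2.123, 2.313, 0.004]
force: [-3.0, 0.5, 0.9]
opening: 0.008
gripper_force: 25.0
```

```bash
python3 st.py
```

```text
hole vs prong: along -54.5 side 0.0 up -4.6 yaw 4.9 tilt [0.2 0. ] f [-3.   0.5  0.9] [0.1  0.32 0.08] 16.75
```

The prong now carries the weight. One more small nudge toward the collar, then a gentle release.

Call:
{"method": "arm_command", "body": {"increments": [[0,-0.001,-0.001,0,0,0],[0,-0.002,-0.001,0,0,0],[0,-0.003,-0.001,0,0,0],[0,-0.004,-0.001,0,0,0],[0,-0.005,-0.001,0,0,0]], "force": 10}}

```text
t: 17.38
tool_pos: [0.5729, -0.2304, 0.3987]
orientation: [2.122, 2.312, 0.005]
force: [3.4, 0.1, 0.4]
opening: 0.0084
gripper_force: 10.0
```

```bash
python3 st.py
```

```text
hole vs prong: along -55.2 side 0.0 up -4.5 yaw 4.91 tilt [0.24 0.  ] f [3.4 0.1 0.4] [ 0.1  -0.75  0.02] 17.375
```

The +3.4 N along x means the sign is touching the collar. Releasing.

Call:
{"method": "arm_command", "body": {"increments": [[0,0.002,0,0,0,0],[0,0.002,0,0,0,0],[0,0.002,0,0,0,0],[0,0.002,0,0,0,0],[0,0.002,0,0,0,0]], "fingers": 0.58, "force": 5}}

```text
t: 18.0
tool_pos: [0.573, -0.2304, 0.3984]
orientation: [2.123, 2.313, 0.004]
force: [-0.5, -0.1, -0.9]
opening: 0.0193
gripper_force: 0.0
```

```bash
python3 st.py
```

```text
hole vs prong: along -55.3 side 0.1 up -4.8 yaw 4.9 tilt [0.17 0.02] f [-0.5 -0.1 -0.9] [-0.   -0.08 -0.01] 18.0
```

Call:
{"method": "arm_command", "body": {"increments": [[0,0,-0.02,0,0,0],[0,0,-0.07,0,0,0],[0,0,-0.15,0,0,0],[0,0,-0.28,0,0,0],[0,0,-0.45,0,0,0]]}}

```text
t: 18.62
tool_pos: [0.5726, -0.2303, 0.4898]
orientation: [2.123, 2.313, 0.004]
force: [-0.2, 0.6, 0.8]
opening: 0.0193
gripper_force: 0.0
```

Call:
{"method": "arm_command", "body": {"increments": [[0,0,0,0,0,0],[0,0,0,0,0,0],[0,0,0,0,0,0],[0,0,0,0,0,0],[0,0,0,0,0,0]]}}

```text
t: 19.25
tool_pos: [0.5727, -0.2304, 0.4878]
orientation: [2.124, 2.314, 0.003]
force: [-0.6, -0.6, 0.1]
opening: 0.0195
gripper_force: 0.0
```

```bash
python3 st.py; python3 - <<'E'
from h import *
c=cam("scene");w=cam("wrist");o=np.zeros((400,800,3),np.uint8)
o[:,:400]=cv2.resize(c["image"][120:220,160:260],(400,400),interpolation=cv2.INTER_CUBIC)
o[:300,400:]=cv2.resize(w["image"],(400,300));save(o,"final")
E
```

```text
hole vs prong: along -55.8 side 0.2 up 84.6 yaw 4.9 tilt [0.13 0.04] f [-0.6 -0.6  0.1] [-0.02 -0.12 -0.01] 19.25
```

View pics/final.png

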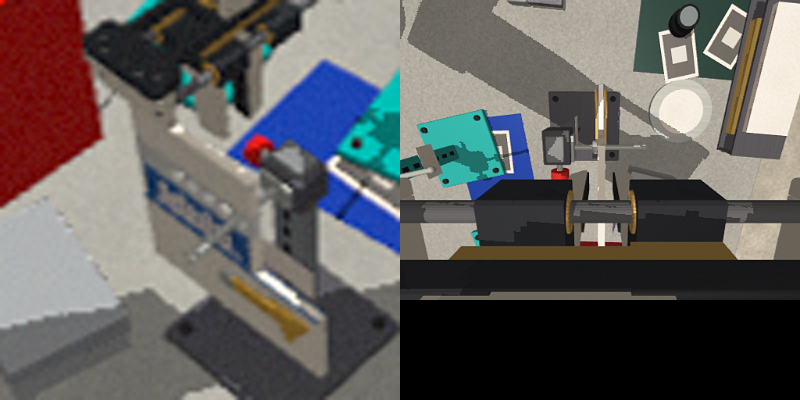

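The sign hangs level on the prong by the rightmost hole, printed side outward. In the left half of the picture the prong runs from (230,235) to (192,258), and the gripper is clear above. I'll check that it is still before handing in.

Call:
{"method": "arm_command", "body": {"increments": [[0,0,-0.02,0,0,0],[0,0,-0.02,0,0,0],[0,0,-0.02,0,0,0],[0,0,-0.02,0,0,0],[0,0,-0.02,0,0,0]]}}

```text
t: 19.98
tool_pos: [0.5727, -0.2304, 0.4923]
orientation: [2.123, 2.313, 0.004]
force: [0.2, -0.3, 0.1]
opening: 0.0194
gripper_force: 0.0
```

Call:
{"method": "arm_command", "body": {"increments": [[0,0,0,0,0,0],[0,0,0,0,0,0],[0,0,0,0,0,0],[0,0,0,0,0,0],[0,0,0,0,0,0]]}}

```text
t: 20.6
tool_pos: [0.5727, -0.2304, 0.4924]
orientation: [2.123, 2.313, 0.004]
force: [-0.3, -0.4, 0.6]
opening: 0.0195
gripper_force: 0.0
```

```bash
python3 - <<'E'
from h import *
def g(c):return c["image"][170:220,195:245].astype(int)
a=g(old("scene"));c=read_camera("scene");b=g(c);d=[np.abs(b-a).mean()]
for i in range(3):
    for _ in range(3): c=read_camera("scene")
    n=g(c);d.append(np.abs(n-b).mean());b=n
print(np.round(d,2))
# tilt: foot's white top edge, two ends
im=c["image"];m=(im.min(2)>200).astype(np.uint8);m[:180]=0;m[205:]=0;m[:,:215]=0;m[:,245:]=0
v,u=np.nonzero(m);k=np.polyfit(u,v,1);ua,ub=u.min(),u.max()
P=lambda u:(u,np.polyval(k,u))
# intersect rays with the sign plane (stand x=54)
x=np.array([.9965,.083,0]);p0=np.array([.6277,-.2208,.2])-x*.0565
Q=[]
for uu in(ua,ub):
    o,dd=ray(c,*P(uu));Q.append(o+dd*((p0-o)@x)/(dd@x))
e=Q[1]-Q[0];print(np.round(Q,4),np.degrees(np.arctan2(e[2],np.hypot(*e[:2]))).round(1))
E
```

```text
[2.72 2.58 2.56 2.56]
[[ 0.5701 -0.2096  0.133 ]
 [ 0.5667 -0.1694  0.1345]] 2.2
```

```bash
python3 -c "
from plant import *
print(close_job())"
```

```text
the job is handed in; nothing more can be done
None
```

The sign hangs by its y = +18 mm hole on the grey stand's prong, against the collar, printed side outward and arrow unchanged. It was still when handed in at about 21 s, with a rough camera tilt reading of 2° (limit 4°); the hand-in returned no verdict.

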